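Pressure-hold reading: point at the open line's gauge, shut its valve, point again

ROBOT

A 6-joint arm with a two-finger parallel gripper is mounted at the origin on the work surface; the furniture and walls round the work are solid. World frame = base frame: x ahead of the robot, y to its left, z up, the work surface at z = 0. Lengths are in m, angles in rad, forces in N, time in s.
With the tool pointing down it reaches from about 0.25 to 0.775 m from the base axis. Payload 4 kg.
Tool frame: the origin (TCP) lies at the very end of the fingers, on their centre line; the grasp point (between the pads) lies 19 mm behind it (robot.hold_point_z is the distance from the TCP to the grasp point, in m); z points along the fingers, y is the line along which they close (so a half turn about z gives the same grasp; the last joint's range is limited). The gripper opens to 94 mm and grips with 3 to 60 N. Pads are 16 mm wide; open, the fingers measure 119 mm over their backs; the gripper's body (75 mm by 177 mm) begins 78 mm behind the grasp point.
Start: joints at [1.058, 0.087, 1.371, -0, 1.684, -0.103], TCP at [0.219, 0.504, 0.206] pointing down, gripper open.
Joint ranges: [-3.1, 3.1], [-0.76, 2.03], [0.27, 2.55], [-1.08, 4.22], [0.17, 2.65], [-2.57, 2.57]. Speed limits (rad/s): [2.79, 2.79, 3.14, 3.14, 3.14, 3.14].

INTERFACE

Orientations are given as [roll, pitch, yaw] about the fixed x, y, z axes, in that order (R = Rz(yaw) Ry(pitch) Rx(roll)).
In Python, from bench import robot gives the robot as it stands.
- The arm moves only by the tool carry_out, never from a script. Its argument "steps" is a list of rows, each a list of 3 entries, a list of its own where there are three numbers: the shift along the tool's x, y, z in m, then the turn about the tool's z in units of 10 degrees (1.0 is 10 degrees), then the closure, from -1 (fully open) to 1 (shut). In form: [[[tx, ty, tz], roll, jaw], ...]. A call has 1 to 10 rows; each row is the pose to reach, as a shift and turn from the pose commanded when the call began, along the tool's axes at that moment; what a row does not reach only later rows make up. A row lasts 1/8 s, in which the tool goes at most 62.5 mm and 10.7 degrees, less where a joint would pass 70% of its speed; a pose out of reach is approached as far as the arm can. A call with a gripper value outside its range is refused whole. The fingers move at their own pace and stop on an object; the grip force is fixed at half the most. Time passes only in rows, so rows that repeat a pose let the fingers close. It gives the time, the measured TCP pose, the force, the opening and the grip force at its end, in the units of the state.
- robot.get_obs(): the state, without advancing time (a new reading comes with each control period).
- robot.snapshot(name): name is "side" or "top" or "wrist"; returns a dict with "image" (384x512x3 uint8, red, green, blue), "z_map" (384x512 float32, m along the optical axis (not along the pixel's ray), 0 where there is no reading), "mtx" (3x3 intrinsics, pixels), "R" (3x3) and "t" (3): a world point X has camera coordinates R X + t. Camera axes: x right, y down, z forward; pixel columns grow to the right and rows downward; lengths in m; the calibration is good to about 2 mm. The wrist camera is an equidistant fisheye: a pixel r from the principal point sees the ray r / f radians off the axis. A picture is of the moment at which its call begins.
- robot.close_job(): hands the job in; it is judged then, once.
The state is a dict: "time": time; "joint_positions": joint angles; "qvel": joint speeds; "joint_torque": joint torques, N m; "tool_pos": TCP position; "ee_rot": TCP orientation; "wrist_force": force on the tool from outside, world axes, zero at the start; "wrist_torque": the same for the moment, N m; "width": finger opening in m; "finger_force": force on a finger pad.
Only numpy, scipy, OpenCV 4.12 (cv2) and the standard library are available. Lean on these libraries where they do the work, as an engineer would, in place of code of your own. Each camera call takes 0.05 s, during which the arm holds its last target. There are 200 camera calls.

TASK

Take a pressure-hold reading with a colleague on the three-gauge test board: with the fingertips, point at the gauge of the one line whose valve lever stands open, for about two seconds, so that they can note the reading before it is isolated. Then gently push that lever round with a fingertip, without gripping it, until it is fully shut, square across its pipe like the other two, and point at the same gauge again for about two seconds for the second reading, finishing while still pointing at it. Point straight down from a few centimetres above the middle of the glass, touch no gauge, and leave the other levers and the loose things as they are.

Things in the scene. Friction and masses are not known exactly. Their poses are not given: they have to be found in the camera images.
- board: flat grey board, 240 x 300 x 12 mm, screwed to the bench, origin at the centre of its underside; x points from the aluminium manifold bar (along its near edge, 26 mm wide, top 44 mm above the bench) to the gauges, y to the left along the bar, z up. It carries three equal lines side by side, at y = 110, 15 and -80 mm, all at x = 0 and parallel to x; which line stands where changes
- open_line: the line whose valve starts open: union, brass ball valve and round gauge in a row along its +x, fixed on the board. Origin: on the board's top under the valve stem, which is the lever's hinge axis; x along the pipe to the gauge, y left, z up. Pipe axis z = 20 mm; valve 56 mm long, union behind it to x = -76 mm, both below z = 36 mm; stem to 50 mm. Gauge 60 mm across, glass centre at x = 74, z = 39 mm
- shut_line_1: one of the two lines whose valves are already shut; same build and frame as open_line
- shut_line_2: the other line whose valve is already shut; same build and frame as open_line
- open_lever (a joint): open_line's valve lever, starts at 1.25 to 1.57. Value q: hinge-to-tip direction is (-sin q, -cos q) in the line's x, y. 0 = shut, at its stop, square across the pipe to -y; 1.57 = open, along the pipe to -x over the union. Blue sleeve 46 x 18 x 12 mm, 26 to 72 mm from the hinge, z = 52 to 64 mm above the board. Dry friction about 0.12 N m, no spring: it stays where left
- open_lever_tip (a point): centre of the free end of the sleeve, 72 mm from the hinge axis, at mid height of the sleeve (58 mm above the board)
- shut_lever_1 (a joint): the same lever on shut_line_1; starts shut (0 to 0.04)
- shut_lever_2 (a joint): the same lever on shut_line_2; starts shut (0 to 0.04)
- open_gauge: pressure gauge of open_line: black round case 60 mm across, 30 mm high, lying on its back with the white dial up, fixed to its line. Origin under it, 12 mm from the dial's centre towards the valve; z up
- open_gauge_glass (a point): centre of the flat round glass face (top) of the gauge on that line; 60 mm across outside; z up. 51 mm above the bench
- shut_gauge_1: equal gauge of shut_line_1
- shut_gauge_2: equal gauge of shut_line_2
- spare_union: small steel tube fitting, 18 x 42 x 16 mm, loose on the board between two gauges (bystander); origin under its centre
- hex_keys: folding hex key set, 28 x 92 x 15 mm, loose on the bench in front of the board (bystander)
- small_driver: short screwdriver, 20 x 135 x 21 mm, loose on the bench in front of the board (bystander)
- brass_union: brass tube fitting, 22 x 52 x 20 mm, loose on the bench in front of the board (bystander)
- terminals: green terminal strip, 11 x 52 x 18 mm, loose on the board between two gauges (bystander); origin under its centre

How it is judged:
By the outcome, as a careful person would: the job done as asked, in the order asked, and still so for the second after the job is handed in, with the robot touching nothing.
It also fails if it takes over 54 s, if anything falls off the work surface, if the arm or the gripper's body presses on something with over 40 N, if the wrist force passes 120 N, or if a joint passes its speed limit or range.

## Working session

There is one attempt and no reset: what is moved stays moved. The work goes in short steps, Python scripts to look and compute and a tool call to move; the robot and the scene stay as the last step left them, time stands still between calls to the robot, and variables do not carry over. Pictures are saved under pics/ and viewed, at most 10 in all, crops included, and the job is handed in when it is done.

Besides the shell and the picture viewer there is one more tool, called after ">>>" in YAML: its name, and indented under it one key for each argument. carry_out: Moves the arm, as the interface text tells. Its arguments: {"type":"object","properties":{"steps":{"type":"array","items":{"type":"array"}}},"required":["steps"]}

```bash
mkdir -p pics; cat > h.py <<'E'
from bench import robot
import numpy as np, cv2
def snap(n,f):
    s=robot.snapshot(n); cv2.imwrite('pics/'+f+'.png',s['image'][:,:,::-1]); np.savez('pics/'+f+'.npz',**s); return s
def px(s,u,v,z=None):
    K=s['mtx'];R=s['R'];t=s['t']; ray=np.array([(u-K[0,2])/K[0,0],(v-K[1,2])/K[1,1],1.])
    d=R.T@ray; c=-R.T@t
    if z is None: return c+d*s['z_map'][int(v),int(u)]
    return c+d*(z-c[2])/d[2]
E
python3 - <<'E'
from h import *
snap('top','top');snap('side','side')
o=robot.get_obs();print(o['time'],o['tool_pos'],o['ee_rot'],o['width'])
E
```

```text
0.1 [0.21889146 0.50403008 0.20445043] [-3.13965153e+00 -1.51087085e-04  2.73179204e+00] 0.09436779170889745
```

View pics/top.png

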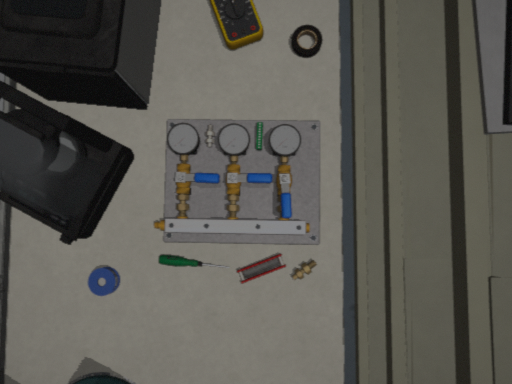

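View pics/side.png

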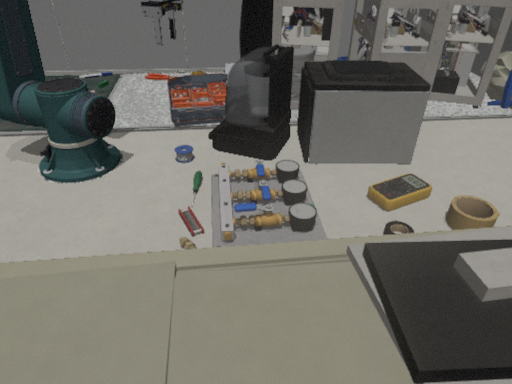

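The open line is the rightmost one in the top view: its gauge is at (285,140), the hinge at about (285,179), and the lever tip at about (286,218). I'll enlarge that area.

```bash
python3 - <<'E'
from h import *
s=np.load('pics/top.npz')
im=cv2.imread('pics/top.png')[110:250,155:325]
cv2.imwrite('pics/crop.png',cv2.resize(im,None,fx=4,fy=4,interpolation=cv2.INTER_CUBIC))
for n,u,v,z in [('G1',183,138,.051),('G2',234,139,.051),('G3',285,140,.051),('tip',286,218,.070),('hinge',285,179,.062),('bTL',166,120,.012),('bTR',320,121,.012),('bBR',320,243,.012),('bBL',164,242,.012)]: print(n,px(s,u,v,z).round(4),px(s,u,v).round(4))
print(-s['R'].T@s['t'])
E
```

```text
G1 [ 0.5487 -0.159   0.051 ] [ 0.5488 -0.1589  0.0504]
G2 [ 0.5465 -0.2541  0.051 ] [ 0.5465 -0.2541  0.051 ]
G3 [ 0.5444 -0.3488  0.051 ] [ 0.5442 -0.3487  0.0519]
tip [ 0.3997 -0.3491  0.07  ] [ 0.4002 -0.3504  0.0421]
hinge [ 0.4707 -0.3479  0.062 ] [ 0.4694 -0.3474  0.0739]
bTL [ 0.5918 -0.1186  0.012 ] [ 0.5941 -0.1165  0.0019]
bTR [ 0.5886 -0.4185  0.012 ] [ 0.5909 -0.4198  0.002 ]
bBR [ 0.3534 -0.4162  0.012 ] [ 0.353  -0.4177 -0.    ]
bBL [ 0.3547 -0.1184  0.012 ] [ 0.3544 -0.1164  0.0026]
[ 0.3835254  -0.30734098  0.92166322]
```

View pics/crop.png

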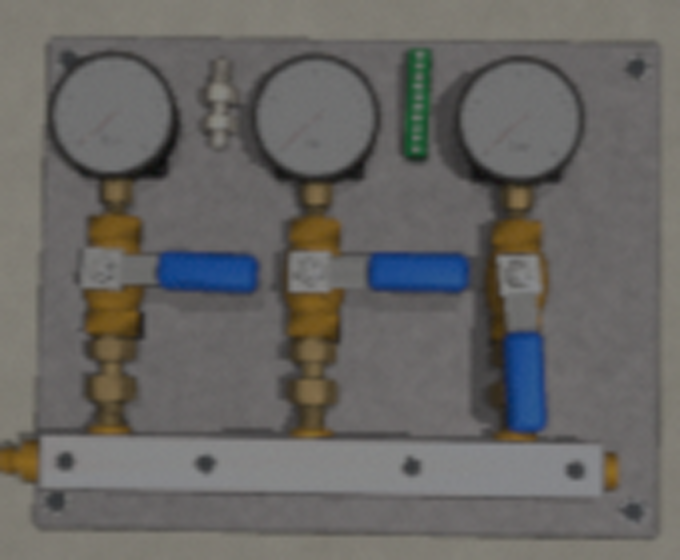

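The open lever lies nearly along the pipe, with its tip at crop (527,430) and hinge (519,272). The gauge centre is at crop (520,118). The tall black machine to the left could block the way over, so I'll check heights.

```bash
python3 - <<'E'
from h import *
P=[]
for n in ('top','side'):
    s=np.load(f'pics/{n}.npz');K=s['mtx'];z=s['z_map'];v,u=np.nonzero(z>0);d=z[v,u]
    C=np.stack([(u-K[0,2])/K[0,0]*d,(v-K[1,2])/K[1,1]*d,d]);P.append((s['R'].T@(C-s['t'][:,None])).T)
P=np.concatenate(P)
r=np.hypot(P[:,0],P[:,1]);a=np.degrees(np.arctan2(P[:,1],P[:,0]))
print('max z(cm); rows angle, cols r .15-.8 step .05; -- none')
for A in range(-60,75,8):
    print(A,[int(100*P[m,2].max()) if (m:=(abs(a-A)<4)&(abs(r-R)<.025)&(P[:,2]<1)).any() else '--' for R in np.arange(.15,.81,.05)])
E
```

```text
max z(cm); rows angle, cols r .15-.8 step .05; -- none
-60 [0, 0, 0, 0, 0, 0, 0, 0, 0, '--', -73, 20, 20, 20]
-52 [0, 0, 0, 0, 0, 0, 2, 2, 1, 0, '--', -73, 20, 20]
-44 [0, 0, 0, 0, 0, 1, 1, 4, 7, 1, 1, 0, '--', 20]
-36 [0, 0, 0, 0, 0, 1, 4, 4, 7, 7, 5, 5, 0, 0]
-28 [0, 0, 0, 0, 2, 4, 4, 7, 7, 5, 5, 4, 0, 2]
-20 [0, 0, 0, 0, 2, 4, 4, 7, 7, 5, 5, 0, 3, 4]
-12 [0, 0, 0, 0, 0, 3, 1, 1, 5, 5, 0, 0, 0, 3]
-4 [0, 0, 3, 3, 0, 21, 27, 29, 28, 23, 24, 25, 25, 25]
4 [0, 0, 3, 3, 7, 24, 28, 29, 29, 28, 24, 25, 25, 25]
12 [0, 0, 0, 0, 6, 13, 26, 28, 28, 9, 23, 23, '--', '--']
20 [0, 0, 0, 0, 0, 6, 7, 7, '--', '--', 0, 37, 37, 37]
28 [0, 0, 0, 0, 6, 6, 6, 6, '--', '--', 37, 37, 33, 32]
36 [0, 0, 0, 7, 7, 6, 6, 7, 6, '--', '--', 26, 25, 33]
44 [0, 0, 0, 6, 6, 6, 6, 6, 6, 6, '--', '--', '--', '--']
52 [0, 0, 0, 0, 6, 6, 6, 6, 6, 6, 6, 7, '--', '--']
60 [0, 0, 0, 0, 0, 6, 34, 34, 31, 33, 33, 5, 5, '--']
68 [0, 0, 0, 0, 0, 0, 34, 34, 34, 33, '--', 5, '--', 2]
```

>>> carry_out:
  steps:
    - [[0, 0, -0.06], 0, 1]
    - [[0, 0, -0.12], 0, 1]
    - [[0, 0, -0.18], 0, 1]
    - [[0, 0, -0.2], 0, 1]
    - [[0, 0, -0.2], 0, 1]
    - [[-0.04, -0.04, -0.2], 0.5, 1]
    - [[-0.08, -0.08, -0.2], 1, 1]
    - [[-0.12, -0.12, -0.2], 1.5, 1]
    - [[-0.16, -0.16, -0.2], 2, 1]
    - [[-0.2, -0.2, -0.2], 2.5, 1]

```text
time: 1.35
tool_pos: [0.3228, 0.2395, 0.4028]
ee_rot: [-3.138, -0.001, 2.293]
wrist_force: [1.0, -0.8, 0.4]
width: 0.0004
finger_force: 0.0
```

>>> carry_out:
  steps:
    - [[-0.04, -0.015, 0], 0.4, 1]
    - [[-0.09, -0.034, 0], 0.8, 1]
    - [[-0.145, -0.055, 0], 1.2, 1]
    - [[-0.2, -0.076, 0], 1.6, 1]
    - [[-0.255, -0.097, 0], 2, 1]
    - [[-0.31, -0.117, 0], 2.5, 1]
    - [[-0.365, -0.138, 0], 3, 1]
    - [[-0.42, -0.159, 0], 3.5, 1]
    - [[-0.475, -0.18, 0], 4, 1]
    - [[-0.52, -0.197, 0], 4.15, 1]

```text
time: 2.6
tool_pos: [0.5202, -0.2807, 0.4019]
ee_rot: [-3.137, -0.003, 1.569]
wrist_force: [0.3, -0.2, 0.2]
width: 0.0004
finger_force: 0.0
```

```bash
python3 - <<'E'
from h import *
o=robot.get_obs();print(o['time'],o['tool_pos'],o['ee_rot'],o['joint_positions'])
E
```

```text
2.6 [ 0.52021503 -0.28069858  0.40187143] [-3.13703296 -0.00321696  1.56882548] [-5.90792941e-01  2.41990497e-01  8.02531361e-01  1.65701680e-04
  2.10264924e+00 -5.88745794e-01]
```

>>> carry_out:
  steps:
    - [[-0.034, 0.012, 0.03], 0, 1]
    - [[-0.065, 0.024, 0.06], 0, 1]
    - [[-0.067, 0.024, 0.11], 0, 1]
    - [[-0.067, 0.024, 0.16], 0, 1]
    - [[-0.067, 0.024, 0.21], 0, 1]
    - [[-0.067, 0.024, 0.24], 0, 1]
    - [[-0.067, 0.024, 0.24], 0, 1]

```text
time: 3.48
tool_pos: [0.5414, -0.3434, 0.1589]
ee_rot: [-3.132, -0.007, 1.571]
wrist_force: [0.1, 0.3, -0.6]
width: 0.0001
finger_force: 0.0
```

```bash
python3 - <<'E'
from h import *
o=robot.get_obs();print(o['time'],o['tool_pos'],o['ee_rot'])
s=snap('wrist','w1');print(s['mtx'])
K=s['mtx']
for P in [(.545,-.349,.051),(.471,-.3473,.07),tuple(o['tool_pos'])]:
    c=s['R']@np.array(P)+s['t'];th=np.arctan2(np.hypot(c[0],c[1]),c[2]);ph=np.arctan2(c[1],c[0])
    print(P,K[0,0]*th*np.cos(ph)+K[0,2],K[1,1]*th*np.sin(ph)+K[1,2])
E
```

```text
3.475 [ 0.54135047 -0.34343773  0.15892144] [-3.13218654 -0.00731727  1.57112112]
[[297.31863964   0.         256.22084591]
 [  0.         297.31863964 191.9014414 ]
 [  0.           0.           1.        ]]
(0.545, -0.349, 0.051) 260.204241599893 196.39385097807025
(0.471, -0.3473, 0.07) 184.03431151885943 200.10739415664304
(np.float64(0.5413504691466497), np.float64(-0.34343772982701537), np.float64(0.15892144262711735)) 255.35715218645825 235.67828688853197
```

View pics/w1.png

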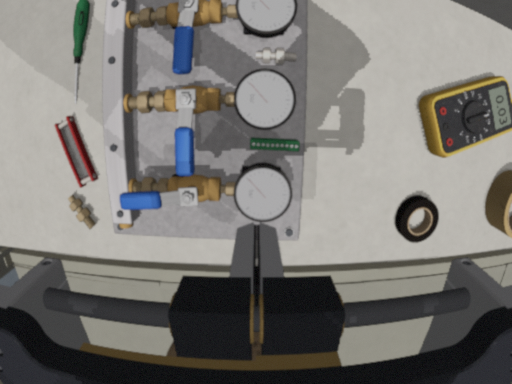

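The wrist view shows the open line's gauge centred at (262,193) and its hinge at (188,198). Both are about 3 mm from what I predicted. Now I'll lower over the glass and point.

>>> carry_out:
  steps:
    - [[0, 0.001, 0.02], 0, 1]
    - [[0, 0.002, 0.04], 0, 1]
    - [[0, 0.002, 0.06], 0, 1]
    - [[0, 0.002, 0.07], 0, 1]
    - [[0, 0.002, 0.075], 0, 1]
    - [[0, 0.002, 0.075], 0, 1]
    - [[0, 0.002, 0.075], 0, 1]

```text
time: 4.4
tool_pos: [0.5466, -0.3459, 0.0915]
ee_rot: [3.14, 0.001, 1.571]
wrist_force: [-0.3, -0.5, 0.0]
width: 0.0004
finger_force: 0.0
```

```bash
python3 - <<'E'
from h import *
o=robot.get_obs();print(o['time'],o['tool_pos'],o['ee_rot'],o['qvel'].round(3) if hasattr(o['qvel'],'round') else o['qvel'])
snap('side','s2')
im=cv2.imread('pics/s2.png')[130:250,180:350];cv2.imwrite('pics/s2c.png',cv2.resize(im,None,fx=4,fy=4,interpolation=cv2.INTER_CUBIC))
E
```

```text
4.4 [ 0.5466076  -0.34591339  0.09145856] [3.14011059e+00 9.90191356e-04 1.57117970e+00] [ 0.001 -0.002 -0.004  0.     0.001 -0.   ]
```

View pics/s2c.png

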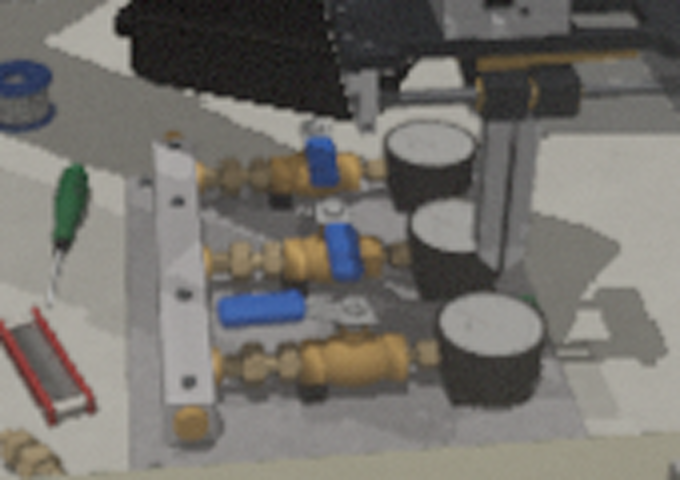

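The side view shows the closed fingers straight above the open line's gauge, clear of it by about 40 mm. I'll lower slightly and hold.

>>> carry_out:
  steps:
    - [[-0.001, 0, 0.006], 0, 1]
    - [[-0.001, 0, 0.006], 0, 1]
    - [[-0.001, 0, 0.006], 0, 1]
    - [[-0.001, 0, 0.006], 0, 1]
    - [[-0.001, 0, 0.006], 0, 1]
    - [[-0.001, 0, 0.006], 0, 1]
    - [[-0.001, 0, 0.006], 0, 1]
    - [[-0.001, 0, 0.006], 0, 1]
    - [[-0.001, 0, 0.006], 0, 1]
    - [[-0.001, 0, 0.006], 0, 1]

```text
time: 5.7
tool_pos: [0.5461, -0.3466, 0.0845]
ee_rot: [3.142, -0.0, 1.571]
wrist_force: [-0.6, 0.2, -0.5]
width: 0.0004
finger_force: 0.0
```

>>> carry_out:
  steps:
    - [[0, 0, 0], 0, 1]
    - [[0, 0, 0], 0, 1]
    - [[0, 0, 0], 0, 1]
    - [[0, 0, 0], 0, 1]
    - [[0, 0, 0], 0, 1]
    - [[0, 0, 0], 0, 1]
    - [[0, 0, 0], 0, 1]
    - [[0, 0, 0], 0, 1]
    - [[0, 0, 0], 0, 1]
    - [[0, 0, 0], 0, 1]

```text
time: 6.95
tool_pos: [0.5461, -0.3466, 0.0844]
ee_rot: [3.142, -0.0, 1.571]
wrist_force: [-0.2, 0.1, 0.6]
width: 0.0005
finger_force: 0.0
```

>>> carry_out:
  steps:
    - [[0, 0, -0.04], 0, 1]
    - [[0, 0, -0.06], 0, 1]
    - [[0.01, -0.044, -0.06], 0, 1]
    - [[0.02, -0.09, -0.06], 0, 1]
    - [[0.027, -0.125, -0.06], 0, 1]
    - [[0.028, -0.132, -0.06], 0, 1]
    - [[0.028, -0.132, -0.04], 0, 1]
    - [[0.028, -0.132, -0.02], 0, 1]
    - [[0.028, -0.132, -0.01], 0, 1]
    - [[0.028, -0.132, -0.01], 0, 1]

```text
time: 8.2
tool_pos: [0.4143, -0.3184, 0.0937]
ee_rot: [-3.141, -0.001, 1.571]
wrist_force: [-0.2, -0.5, -0.2]
width: -0.0
finger_force: 0.0
```

```bash
python3 - <<'E'
from h import *
o=robot.get_obs();print(o['time'],o['tool_pos'],o['ee_rot'],o['joint_positions'])
snap('wrist','w3')
E
```

```text
8.2 [ 0.41428322 -0.31839147  0.0936526 ] [-3.14062934e+00 -1.21402301e-03  1.57146111e+00] [-7.63938939e-01  7.70386394e-02  1.60586352e+00  2.10539256e-04
  1.46022609e+00 -7.64627704e-01]
```

View pics/w3.png

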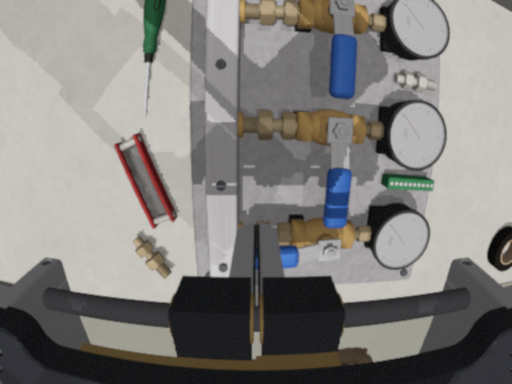

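>>> carry_out:
  steps:
    - [[0, 0, 0.012], 0, 1]
    - [[0, 0, 0.024], 0, 1]
    - [[0, 0, 0.033], 0, 1]
    - [[0, 0, 0.033], 0, 1]
    - [[-0.004, 0, 0.033], 0, 1]
    - [[-0.007, 0, 0.033], 0, 1]
    - [[-0.007, 0, 0.033], 0, 1]

```text
time: 9.12
tool_pos: [0.4143, -0.3261, 0.0619]
ee_rot: [3.141, 0.001, 1.571]
wrist_force: [0.6, -0.2, 0.3]
width: 0.0005
finger_force: 0.0
```

```bash
cat > sw.py <<'E'
from h import *
import sys
a0,a1=float(sys.argv[1]),float(sys.argv[2]); off=float(sys.argv[3]) if len(sys.argv)>3 else .017
o=robot.get_obs();p=o['tool_pos'];y=o['ee_rot'][2];print(o['time'],p,o['ee_rot'],o['wrist_force'])
H=np.array([.472,-.3465])
tx=np.array([np.cos(y),np.sin(y)]);ty=np.array([np.sin(y),-np.cos(y)])
for A in np.linspace(a0,a1,10):
    a=np.pi+np.radians(A);u=np.array([np.cos(a),np.sin(a)]);n=np.array([-u[1],u[0]])
    d=H+.056*u-off*n-p[:2]; t=(np.degrees(np.pi/2-y)+A+180)%360-180
    print(round(A,1),'[[%.4f, %.4f, 0], %.2f, 1]'%(d@tx,d@ty,-t/10))
E
python3 sw.py 0 45
```

```text
9.125 [ 0.41432469 -0.32614883  0.06188853] [3.14091062e+00 5.42235765e-04 1.57070129e+00] [ 0.62011833 -0.24243612  0.29689041]
0.0 [[-0.0034, 0.0017, 0], -0.00, 1]
5.0 [[-0.0083, 0.0004, 0], -0.50, 1]
10.0 [[-0.0133, -0.0004, 0], -1.00, 1]
15.0 [[-0.0184, -0.0008, 0], -1.50, 1]
20.0 [[-0.0235, -0.0008, 0], -2.00, 1]
25.0 [[-0.0286, -0.0003, 0], -2.50, 1]
30.0 [[-0.0336, 0.0007, 0], -3.00, 1]
35.0 [[-0.0385, 0.0021, 0], -3.50, 1]
40.0 [[-0.0433, 0.0039, 0], -4.00, 1]
45.0 [[-0.0479, 0.0061, 0], -4.50, 1]
```

>>> carry_out:
  steps:
    - [[-0.0035, 0.0015, 0], 0, 1]
    - [[-0.0085, 0.0005, 0], -0.5, 1]
    - [[-0.0135, -0.0005, 0], -1, 1]
    - [[-0.0185, -0.001, 0], -1.5, 1]
    - [[-0.0235, -0.001, 0], -2, 1]
    - [[-0.0285, -0.0005, 0], -2.5, 1]
    - [[-0.0335, 0.0005, 0], -3, 1]
    - [[-0.0385, 0.002, 0], -3.5, 1]
    - [[-0.0435, 0.004, 0], -4, 1]
    - [[-0.048, 0.006, 0], -4.5, 1]

```text
time: 10.38
tool_pos: [0.4198, -0.3732, 0.0616]
ee_rot: [3.141, -0.002, 2.36]
wrist_force: [-0.8, 2.4, 2.0]
width: 0.0002
finger_force: 1.1
```

```bash
python3 sw.py 45 82; python3 - <<'E'
from h import *
snap('top','t4')
im=cv2.imread('pics/t4.png')[150:250,240:340];cv2.imwrite('pics/t4c.png',cv2.resize(im,None,fx=5,fy=5,interpolation=cv2.INTER_CUBIC))
E
```

```text
10.375 [ 0.4197956  -0.37316899  0.06157379] [ 3.14124874e+00 -1.89891155e-03  2.35956289e+00] [-0.8060244   2.41338286  1.9770653 ]
45.0 [[-0.0011, -0.0002, 0], 0.02, 1]
49.1 [[-0.0051, -0.0013, 0], -0.39, 1]
53.2 [[-0.0092, -0.0021, 0], -0.80, 1]
57.3 [[-0.0134, -0.0026, 0], -1.21, 1]
61.4 [[-0.0176, -0.0028, 0], -1.63, 1]
65.6 [[-0.0218, -0.0027, 0], -2.04, 1]
69.7 [[-0.0260, -0.0023, 0], -2.45, 1]
73.8 [[-0.0301, -0.0016, 0], -2.86, 1]
77.9 [[-0.0342, -0.0006, 0], -3.27, 1]
82.0 [[-0.0382, 0.0007, 0], -3.68, 1]
```

View pics/t4c.png

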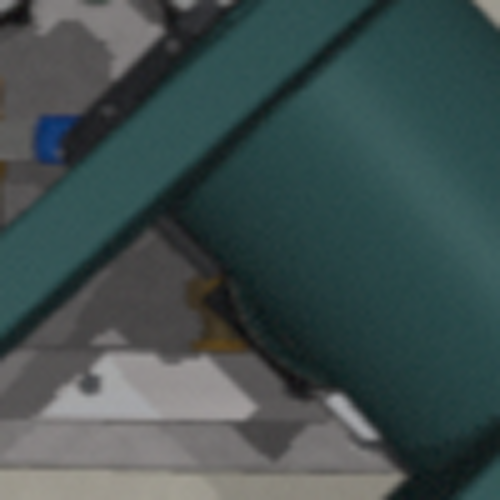

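The arm hides the lever in the top view. The contact force of about 2.5 N is what pushing the lever should give, so I'll carry on.

>>> carry_out:
  steps:
    - [[-0.002, -0.0005, 0], 0, 1]
    - [[-0.005, -0.0015, 0], -0.4, 1]
    - [[-0.009, -0.002, 0], -0.8, 1]
    - [[-0.0135, -0.0025, 0], -1.2, 1]
    - [[-0.0175, -0.003, 0], -1.6, 1]
    - [[-0.022, -0.0025, 0], -2, 1]
    - [[-0.026, -0.0025, 0], -2.4, 1]
    - [[-0.03, -0.0015, 0], -2.8, 1]
    - [[-0.034, -0.0005, 0], -3.3, 1]
    - [[-0.038, 0.0005, 0], -3.7, 1]

```text
time: 11.68
tool_pos: [0.4468, -0.3999, 0.0613]
ee_rot: [3.141, -0.002, 3.003]
wrist_force: [-2.1, 1.7, 1.4]
width: 0.0003
finger_force: 1.2
```

```bash
python3 sw.py 82 91; python3 - <<'E'
from h import *
print(robot.get_obs()['joint_positions'])
snap('wrist','w5')
E
```

```text
11.675 [ 0.44680763 -0.3999331   0.06127786] [ 3.14108670e+00 -1.60378273e-03  3.00331921e+00] [-2.08745491  1.69059083  1.37689341]
82.0 [[-0.0005, 0.0004, 0], 0.01, 1]
83.0 [[-0.0015, 0.0001, 0], -0.09, 1]
84.0 [[-0.0025, -0.0001, 0], -0.19, 1]
85.0 [[-0.0035, -0.0004, 0], -0.29, 1]
86.0 [[-0.0045, -0.0006, 0], -0.39, 1]
87.0 [[-0.0055, -0.0009, 0], -0.49, 1]
88.0 [[-0.0065, -0.0011, 0], -0.59, 1]
89.0 [[-0.0075, -0.0012, 0], -0.69, 1]
90.0 [[-0.0085, -0.0014, 0], -0.79, 1]
91.0 [[-0.0095, -0.0016, 0], -0.89, 1]
[-8.24257767e-01  2.66509431e-01  1.45340576e+00 -6.31248728e-04
  1.42323898e+00 -2.25668695e+00]
```

View pics/w5.png

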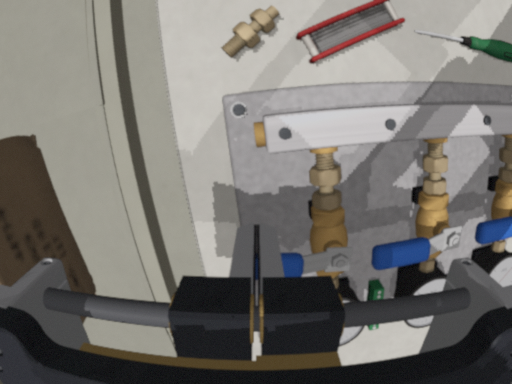

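The wrist view shows the lever (sleeve at about (290,264), hinge at (340,262)) nearly square across its pipe. I'll creep to the stop, watching the force.

>>> carry_out:
  steps:
    - [[-0.0015, 0, 0], -0.1, 1]
    - [[-0.0025, 0, 0], -0.2, 1]
    - [[-0.0035, -0.0005, 0], -0.3, 1]
    - [[-0.0045, -0.0005, 0], -0.4, 1]
    - [[-0.0055, -0.001, 0], -0.5, 1]
    - [[-0.0055, -0.001, 0], -0.5, 1]

```text
time: 12.48
tool_pos: [0.4527, -0.4022, 0.0614]
ee_rot: [-3.141, 0.0, 3.09]
wrist_force: [-2.8, -1.5, 0.1]
width: 0.0001
finger_force: 1.4
```

>>> carry_out:
  steps:
    - [[-0.0005, 0, 0], 0, 1]
    - [[-0.001, 0, 0], -0.1, 1]
    - [[-0.0015, 0, 0], -0.1, 1]
    - [[-0.0015, 0, 0], -0.1, 1]

```text
time: 12.98
tool_pos: [0.4535, -0.4022, 0.0614]
ee_rot: [-3.141, -0.001, 3.107]
wrist_force: [-5.4, -3.0, -0.6]
width: 0.0007
finger_force: 2.4
```

>>> carry_out:
  steps:
    - [[-0.0005, 0, 0], 0, 1]
    - [[-0.001, 0, 0], 0, 1]
    - [[-0.001, 0, 0], 0, 1]

```text
time: 13.35
tool_pos: [0.4535, -0.4022, 0.0614]
ee_rot: [-3.141, -0.003, 3.107]
wrist_force: [-7.5, -1.5, 0.6]
width: 0.0008
finger_force: 3.5
```

The tool stalled while the force rose to 7.5 N, so the lever is on its stop. I'll back off, rise, and return to the gauge.

>>> carry_out:
  steps:
    - [[0.008, 0, 0], 0, 1]
    - [[0.015, 0, 0], 0, 1]
    - [[0.018, 0, -0.03], 0, 1]
    - [[0.018, 0, -0.07], 0, 1]
    - [[0.018, 0, -0.085], 0, 1]
    - [[-0.01, 0.02, -0.085], 1, 1]
    - [[-0.05, 0.04, -0.085], 2, 1]
    - [[-0.08, 0.055, -0.085], 3, 1]
    - [[-0.088, 0.058, -0.085], 4, 1]
    - [[-0.088, 0.058, -0.085], 5, 1]

```text
time: 14.6
tool_pos: [0.5459, -0.3456, 0.1449]
ee_rot: [3.141, -0.002, 2.231]
wrist_force: [-0.8, 0.3, 0.4]
width: 0.0006
finger_force: 0.0
```

>>> carry_out:
  steps:
    - [[0, 0, 0], 1, 1]
    - [[0, 0, 0], 2, 1]
    - [[0, 0, 0], 3, 1]
    - [[0, 0, 0], 3.8, 1]
    - [[0, 0, 0], 3.8, 1]
    - [[0, 0, 0], 3.8, 1]

```text
time: 15.35
tool_pos: [0.5451, -0.3467, 0.1459]
ee_rot: [-3.141, -0.001, 1.573]
wrist_force: [-0.1, 0.5, 0.1]
width: 0.0006
finger_force: 0.0
```

```bash
python3 - <<'E'
from h import *
o=robot.get_obs();print(o['time'],o['tool_pos'],o['ee_rot'])
snap('wrist','w6')
im=cv2.imread('pics/w6.png')[0:290,90:350];cv2.imwrite('pics/w6c.png',cv2.resize(im,None,fx=2,fy=2,interpolation=cv2.INTER_CUBIC))
E
```

```text
15.35 [ 0.54505197 -0.34674251  0.14585807] [-3.14117052e+00 -8.27344601e-04  1.57333252e+00]
```

View pics/w6c.png

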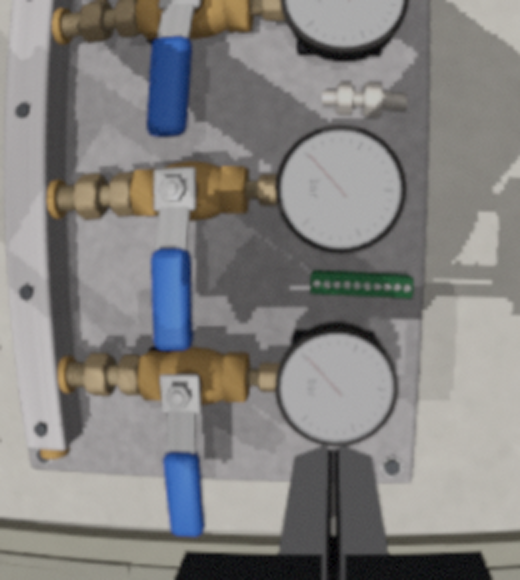

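The lever in the crop runs from (180,393) to (187,530), much like the other two allowing for the fisheye bend. I'll put numbers on the angles.

```bash
python3 - <<'E'
from h import *
s=np.load('pics/w6.npz');K=s['mtx'];im=s['image'].astype(int)
c=-s['R'].T@s['t']
def w(u,v,z):
    a=np.array([u-K[0,2],v-K[1,2]]);r=np.hypot(*a);th=r/K[0,0]
    d=s['R'].T@np.array([*(a/r*np.sin(th)),np.cos(th)]);return (c+d*(z-c[2])/d[2])[:2]
m=((im[...,2]-im[...,0]>40)&(np.arange(512)[None]<215)&(np.arange(512)[None]>150)).astype(np.uint8)
n,l,st,ce=cv2.connectedComponentsWithStats(m)
for i in range(1,n):
    if st[i,4]<200: continue
    v,u=np.nonzero(l==i);P=np.array([w(a,b,.074) for a,b in zip(u,v)],np.float32)
    (cx,cy),sz,_=cv2.minAreaRect(P);d=cv2.fitLine(P,cv2.DIST_L2,0,.01,.01).ravel()[:2];d*=-np.sign(d[1])
    print(cx,cy,sz,np.degrees(np.arctan2(d[0],-d[1])))
for p in [(180,393),(174,188),(336,386),(341,188)]: print(w(p[0]/2+90,p[1]/2,.064 if p[0]<200 else .051))
E
```

```text
0.47498276829719543 -0.2047361135482788 (0.044691286981105804, 0.01787882298231125) -2.4656205
0.47450247406959534 -0.29941508173942566 (0.04541749134659767, 0.017430828884243965) -1.8953819
0.4733104109764099 -0.3940466344356537 (0.045895688235759735, 0.017356980592012405) -1.540936
[ 0.47380162 -0.34524623]
[ 0.47529574 -0.25040966]
[ 0.54734106 -0.34548694]
[ 0.54927964 -0.25172379]
```

The open lever now lies within 1° of the other two, so it's fully shut. Second pointing next.

>>> carry_out:
  steps:
    - [[0, 0.001, 0.02], 0, 1]
    - [[0, 0.001, 0.04], 0, 1]
    - [[0, 0.001, 0.053], 0, 1]
    - [[0, 0.001, 0.061], 0, 1]
    - [[0, 0.001, 0.061], 0, 1]
    - [[0, 0.001, 0.061], 0, 1]
    - [[0, 0.001, 0.061], 0, 1]
    - [[0, 0.001, 0.061], 0, 1]
    - [[0, 0.001, 0.061], 0, 1]
    - [[0, 0.001, 0.061], 0, 1]

```text
time: 16.65
tool_pos: [0.5462, -0.3471, 0.0856]
ee_rot: [3.141, 0.0, 1.571]
wrist_force: [0.0, -0.4, 0.5]
width: 0.0003
finger_force: 0.0
```

>>> carry_out:
  steps:
    - [[0, 0, 0], 0, 1]
    - [[0, 0, 0], 0, 1]
    - [[0, 0, 0], 0, 1]
    - [[0, 0, 0], 0, 1]
    - [[0, 0, 0], 0, 1]
    - [[0, 0, 0], 0, 1]
    - [[0, 0, 0], 0, 1]
    - [[0, 0, 0], 0, 1]
    - [[0, 0, 0], 0, 1]
    - [[0, 0, 0], 0, 1]

```text
time: 17.9
tool_pos: [0.5461, -0.3471, 0.0855]
ee_rot: [3.142, -0.0, 1.571]
wrist_force: [-0.3, -0.5, -0.2]
width: 0.0005
finger_force: 0.0
```

>>> carry_out:
  steps:
    - [[0, 0, 0], 0, 1]
    - [[0, 0, 0], 0, 1]
    - [[0, 0, 0], 0, 1]
    - [[0, 0, 0], 0, 1]

```text
time: 18.4
tool_pos: [0.5461, -0.347, 0.0855]
ee_rot: [3.142, -0.0, 1.571]
wrist_force: [-0.2, 0.1, -0.7]
width: 0.0005
finger_force: 0.0
```

```bash
python3 - <<'E'
from h import *
o=robot.get_obs();print(o['time'],o['tool_pos'],o['ee_rot'],o['wrist_force'])
print(robot.close_job())
E
```

```text
18.4 [ 0.54613341 -0.34704555  0.08545276] [ 3.14154478e+00 -5.39029172e-05  1.57112225e+00] [-0.18839517  0.09682766 -0.67016836]
the job is handed in; nothing more can be done
None
```

Job handed in at 18.4 s: I pointed at the open line's gauge for over two seconds, pushed its lever to the stop (within 1° of the other two), then pointed at the same gauge again for over two seconds and finished there, about 35 mm above the glass and touching nothing.

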